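# Sweep the used well caps off the glass stage into the waste tray

### The arm

A 6-joint arm with a two-finger parallel gripper is mounted at the origin on the work surface. World frame = base frame: x ahead of the robot, y to its left, z up, the work surface at z = 0. Lengths are in m, angles in degrees, forces in N, time in s.
With the tool pointing down it reaches from about 0.4 to 0.825 m from the base axis. Payload 7 kg.
Tool frame: the origin (TCP) lies midway between the tips of the shut fingers; the grasp point (between the pads) lies 19 mm behind it (r.grip_point_offset is the z of the grasp point in the tool frame, in m); z points along the fingers, y is the line along which they close (so a half turn about z gives the same grasp; the last joint's range is limited). The gripper opens to 88 mm and grips with 3 to 60 N. Pads are 19 mm wide; open, the fingers measure 130 mm over their backs; the gripper's body (78 mm by 193 mm) begins 47 mm behind the grasp point.
Start: joints at [-50.988, 20.546, 0.682, 0, -70.136, -16.507], TCP at [0.258, -0.624, 0.227] pointing down, gripper open.
Joint ranges: [-176.03, 176.03], [-82.01, 121.73], [-58.28, 71.71], [-173.87, 95.51], [-174.79, -0.11], [-173.66, 173.66]. Speed limits (degrees/s): [136.94, 136.94, 172.46, 180, 180, 180].

### API

Orientations are given as [roll, pitch, yaw] about the fixed x, y, z axes, in that order (R = Rz(yaw) Ry(pitch) Rx(roll)).
In Python, from plant import r, viewer, recognise, outline_of, pinpoint gives the robot as it stands.
- The arm moves only by the tool move_arm, never from a script. Its argument "targets" is a list of rows, each a list of 2 entries, a list of its own where there are three numbers: the shift along the tool's x, y, z in cm, then the turn, a rotation vector about the tool's x, y, z in rad. A call has 1 to 5 rows; each row is the pose to reach, as a shift and turn from the pose commanded when the call began, along the tool's axes at that moment; what a row does not reach only later rows make up. A row lasts 1/8 s, in which the tool goes at most 62.5 mm and 10.7 degrees, less where a joint would pass 70% of its speed; a pose out of reach is approached as far as the arm can. A call with a gripper value outside its range is refused whole. "jaw" is the finger opening in cm, from 0 to 8.76, set as the call begins (left out, the last holds). The fingers move at their own pace and stop on an object; "squeeze" is the grip in N (left out, the last holds). Time passes only in rows, so rows that repeat a pose let the fingers close. It gives the time, the measured TCP pose, the force, the opening and the grip force at its end, in the units of the state.
- r.get_state(): the state, without advancing time (a new reading comes with each control period).
- viewer.capture(name): name is "scene" or "top" or "wrist"; returns a dict with "image" (480x640x3 uint8, blue, green, red), "intrinsics" (3x3 intrinsics, pixels), "camera_from_world" (4x4, takes a point from world to camera coordinates). Camera axes: x right, y up, looking along -z (the intrinsics and any distortion apply to the point x, -y, -z); pixel columns grow to the right and rows downward; lengths in m; the calibration is good to about 2 mm. The wrist camera is an equidistant fisheye: a pixel r from the principal point sees the ray r / f radians off the axis. A picture is of the moment at which its call begins. There is no depth.
- r.close_job(): hands the job in; it is judged then, once.
Trained networks look in the newest picture that a camera, given by its name, has taken for a name from the list of things; names that differ only in an ending like _2 or _b are one class to them, and where a whole thing is asked for, a point or a joint stands for the part that bears it (a point fixed in the world has none). Each returns a list of dicts, best first, with "score" (0 to 1); they miss things now and then, are a little off and sometimes report something else, mostly with a low value. They report only what shows in the picture. A call takes as long as a camera call.
- recognise(label, camera): "box" ([left, top, right, bottom] in pixels, round what is visible of it).
- outline_of(label, camera): "mask" (480x640 bool, what is visible of it) and "box" ([left, top, right, bottom] in pixels, round what is visible of it).
- pinpoint(label, camera): "location" ([row, column] in pixels: a listed point, or the origin of a listed thing).
The state is a dict: "time_s": time; "joints": joint angles; "qd": joint speeds; "joint_torque": joint torques, N m; "tcp_pos": TCP position; "eef_rot": TCP orientation; "contact_force": force on the tool from outside, world axes, zero at the start; "moment": the same for the moment, N m; "gripper_width": finger opening in m; "gripper_force": force on a finger pad.
Only numpy, scipy, OpenCV 4.12 (cv2) and the standard library are available. Lean on these libraries where they do the work, as an engineer would, in place of code of your own. Each camera call takes 0.05 s, during which the arm holds its last target. There are 200 camera calls.

### The job

Clear the used caps off the glass stage: sweep the three loose blue caps across the glass with your fingertips and off its edge, so that they drop into the yellow waste tray standing under that edge. Only push them: do not lift or carry a cap, and do not flick it through the air. Leave the well plate with its seated caps, the amber vial, the vial block and the tray where they are.

Things in the scene. Friction and masses are not known exactly. Their poses are not given: they have to be found in the camera images.
- stage: fixed glass bridge stage: a level greenish glass plate 240 mm (x) by 320 mm (y) and 8 mm thick on four steel legs, standing on the bench. Origin on the bench under the middle of the plate; the glass's top is 90 mm and its underside 82 mm above the bench, its short edges are at stage y = +160 and -160 mm. The top has no rim. It stands within 0.18 rad of square to the robot
- waste_tray: yellow open waste tray, 200 mm (x) by 140 mm (y) by 55 mm high, walls and floor 4 mm, 0.7 kg, loose on the bench. Origin at the centre of its underside, axes parallel to the stage's. It stands at one or the other short edge of the stage (stage y about +218 or -218 mm, x -10 mm), with its near wall tucked 12 mm in under the edge of the glass
- cap1: used screw cap of a well, lying loose on the glass at the start: a blue ribbed disc 18 mm across and 10 mm high with a white spot on top, 10 to 20 g. Origin at its centre (5 mm above the glass at the start), z along its axis. Cap centres start at least 60 mm apart, on the half of the stage nearer the robot: stage x -85 to -20 mm, within 120 mm of the stage's middle in stage y
- cap2: another such cap, the same in every way
- cap3: another such cap, the same in every way
- well_plate: bystander: white 24-well plate, 85.5 mm (x) by 127.8 mm (y), 24 mm high, with blue caps seated on all but three of its wells, loose on the far half of the glass, 0.12 kg. Origin at the centre of its underside; its near side lies at stage x of 15 mm or more
- vial: bystander: amber glass vial with a white cap, 22 mm across and 46 mm high, standing loose on the far half of the glass, beside the plate (stage x 62 to 70 mm). Origin at the centre of its underside, z up its axis
- vial_block: bystander: aluminium block 160 mm (x) by 110 mm (y) with fifteen small vials under black caps, 62 mm high in all, loose on the bench close by the other short edge of the stage, away from the waste tray. Origin at the centre of its underside

How it is judged:
By the outcome, as a careful person would: the job done as asked, in the order asked, and still so for the second after the job is handed in, with the robot touching nothing.
It also fails if it takes over 51 s, if anything falls off the work surface, if the arm or the gripper's body presses on something with over 40 N, if the wrist force passes 120 N, or if a joint passes its speed limit or range.

## Working session

There is one attempt and no reset: what is moved stays moved. The work goes in short steps, Python scripts to look and compute and a tool call to move; the robot and the scene stay as the last step left them, time stands still between calls to the robot, and variables do not carry over. Pictures are saved under pics/ and viewed, at most 10 in all, crops included, and the job is handed in when it is done.

Besides the shell and the picture viewer there is one more tool, called after "Emit:" in YAML: its name, and indented under it one key for each argument. move_arm: Moves the arm, as the interface text tells. Its arguments: {"type":"object","properties":{"targets":{"type":"array","items":{"type":"array"}},"jaw":{"type":"number"},"squeeze":{"type":"number"}},"required":["targets"]}

```bash
mkdir -p pics
cat > h.py <<'E'
import numpy as np, cv2
from plant import r, viewer, recognise, outline_of, pinpoint
def ray(c,row,col):
    K=np.array(c["intrinsics"]);T=np.array(c["camera_from_world"])
    d=np.array([(col-K[0,2])/K[0,0],-(row-K[1,2])/K[1,1],-1.0])
    R=T[:3,:3];o=-R.T@T[:3,3];return o,R.T@d
def at(c,row,col,z):
    o,d=ray(c,row,col);return o+d*(z-o[2])/d[2]
def px(c,p):
    K=np.array(c["intrinsics"]);T=np.array(c["camera_from_world"])
    q=T[:3,:3]@np.array(p)+T[:3,3];return K[0,0]*q[0]/-q[2]+K[0,2],K[1,1]*-q[1]/-q[2]+K[1,2]
E
python3 - <<'E'
from h import *
for n in("top","scene"):
    c=viewer.capture(n);cv2.imwrite(f"pics/{n}1.png",c["image"])
    for l,z in(("stage",0),("waste_tray",0),("cap1",.095),("well_plate",.09),("vial",.09),("vial_block",0)):
        for d in pinpoint(l,n)[:5]:
            print(n,l,round(d["score"],2),np.round(d["location"]),np.round(at(c,*d["location"],z),3))
s=r.get_state();print(s["time_s"],s["tcp_pos"],s["eef_rot"],s["gripper_width"])
E
```

```text
top stage 0.9 [257. 320.] [0.588 0.002 0.   ]
top cap1 0.57 [275. 382.] [ 0.547 -0.095  0.095]
top cap1 0.53 [294. 314.] [0.514 0.014 0.095]
top cap1 0.52 [199. 278.] [0.669 0.076 0.095]
top cap1 0.5 [256. 247.] [0.574 0.122 0.095]
top well_plate 0.58 [259. 321.] [0.572 0.004 0.09 ]
top well_plate 0.56 [212. 376.] [ 0.652 -0.085  0.09 ]
top vial 0.5 [200. 279.] [0.668 0.074 0.09 ]
top vial_block 0.58 [277. 442.] [ 0.558 -0.218  0.   ]
scene stage 0.69 [265. 326.] [0.596 0.002 0.   ]
scene waste_tray 0.72 [360. 414.] [0.615 0.221 0.   ]
scene cap1 0.64 [174. 316.] [ 0.542 -0.097  0.095]
scene cap1 0.64 [251. 394.] [0.567 0.119 0.095]
scene cap1 0.52 [200. 374.] [0.513 0.014 0.095]
scene well_plate 0.65 [207. 258.] [ 0.658 -0.084  0.09 ]
scene vial 0.86 [266. 316.] [0.666 0.075 0.09 ]
0.7 [ 0.25828615 -0.62355645  0.22655577] [ 1.79996925e+02 -8.21938365e-04 -1.57498426e+02] 0.08721870343059132
```

View pics/top1.png

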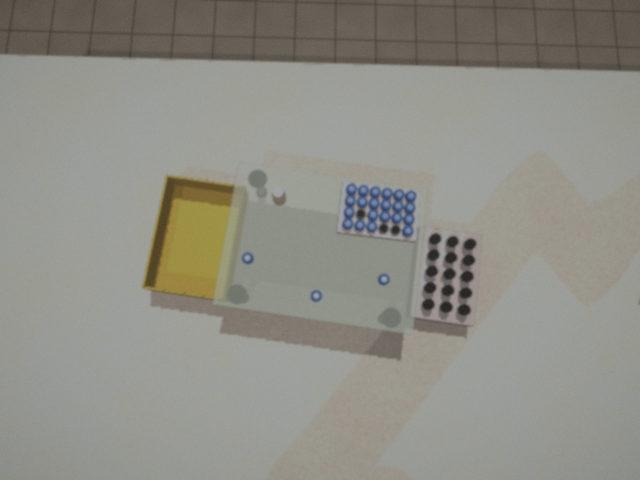

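View pics/scene1.png

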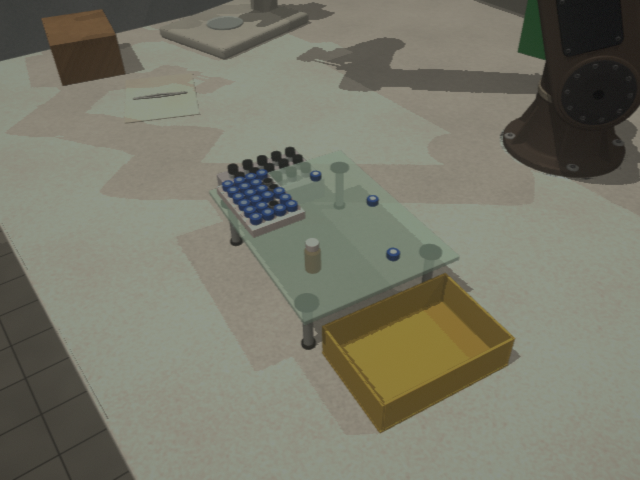

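The top view shows the tray at the +y end (around column 190) and the vial block at the other end. The caps are at about (247,258), (316,295) and (383,279), and the glass's near edge runs from (214,303) to (412,330).

```bash
cat >> h.py <<'E'
psi=-0.135; S0=np.array([.592,.002])
def st2w(x,y): return S0+np.array([np.cos(psi)*x-np.sin(psi)*y,np.sin(psi)*x+np.cos(psi)*y])
def w2st(p): d=np.array(p[:2])-S0; return np.array([np.cos(psi)*d[0]+np.sin(psi)*d[1],-np.sin(psi)*d[0]+np.cos(psi)*d[1]])
def move(x,y,z):
    from scipy.spatial.transform import Rotation as Q
    s=r.get_state();R=Q.from_euler("xyz",s["eef_rot"],degrees=True)
    T=Q.from_euler("xyz",[180,0,np.degrees(psi)-90],degrees=True)
    print(s["time_s"],"shift cm",np.round(100*R.inv().apply(np.r_[st2w(x,y),z]-s["tcp_pos"]),2),"rot",np.round((R.inv()*T).as_rotvec(),3))
E
python3 - <<'E'
from h import *
import h
c=viewer.capture("top")
o=outline_of("stage","top")
if o:
    q=cv2.boxPoints(cv2.minAreaRect(np.argwhere(o[0]["mask"])[:,::-1].astype(np.int32)))
    P=np.array([at(c,v,u,.09)[:2] for u,v in q]);print(o[0]["score"],q.round(),P.round(3),P.mean(0))
    for i in range(4):
        e=P[i]-P[i-1];print(np.linalg.norm(e).round(3),np.degrees(np.arctan2(e[1],e[0])).round(2))
for x in(-.12,.12):
  for y in(-.16,.16):print(np.round(px(c,[*st2w(x,y),.09])))
for p in((.545,-.096),(.514,.014),(.571,.120)):print(w2st(p))
move(-.038,.075,.15)
E
```

```text
0.56 [[212. 306.]
 [234. 160.]
 [434. 190.]
 [412. 335.]] [[ 0.493  0.174]
 [ 0.735  0.152]
 [ 0.693 -0.182]
 [ 0.454 -0.142]] [5.93924177e-01 3.27684398e-04]
0.318 82.98
0.243 -5.03
0.337 -97.29
0.241 170.46
[411. 337.]
[210. 305.]
[428. 191.]
[238. 162.]
[-0.03338251 -0.10343408]
[-0.07890539  0.00139277]
[-0.03669058  0.11409996]
0.8 shift cm [-55.26  53.41   7.66] rot [ 0.     0.    -1.043]
```

Emit:
move_arm:
  targets:
    - [[-21,20,2],[0,0,-0.9]]
    - [[-21,20,2],[0,0,-0.9]]
    - [[-28,27,3],[0,0,-1.043]]
    - [[-28,27,3],[0,0,-1.043]]
    - [[-28,27,3],[0,0,-1.043]]
  jaw: 1.4

```text
time_s: 1.42
tcp_pos: [0.3836, -0.3363, 0.203]
eef_rot: [-179.9, -0.0, -103.4]
contact_force: [1.2, 1.0, -0.3]
gripper_width: 0.0432
gripper_force: 0.0
```

```bash
python3 -c "
from h import *
move(-.037,.075,.15)"
```

```text
1.425 shift cm [-44.84  -7.98   5.3 ] rot [-0.001 -0.    -0.099]
```

Emit:
move_arm:
  targets:
    - [[-6,-1,0],[0,0,-0.05]]
    - [[-12,-2,0],[0,0,-0.05]]
    - [[-18,-3,0],[0,0,-0.05]]
    - [[-24,-4,1],[0,0,-0.05]]
    - [[-30,-5,2],[0,0,-0.05]]

```text
time_s: 2.05
tcp_pos: [0.5037, -0.0565, 0.1832]
eef_rot: [-179.9, 0.0, -100.9]
contact_force: [0.9, -0.4, 0.5]
gripper_width: 0.0136
gripper_force: 0.0
```

```bash
python3 -c "
from h import *
move(-.037,.075,.15)"
```

```text
2.05 shift cm [-14.69  -3.45   3.34] rot [-0.002  0.001 -0.055]
```

Emit:
move_arm:
  targets:
    - [[-5,-1.2,1],[0,0,-0.05]]
    - [[-9,-2.2,2],[0,0,-0.05]]
    - [[-12,-3,2.8],[0,0,-0.05]]
    - [[-12,-3,2.8],[0,0,-0.05]]
    - [[-12,-3,2.8],[0,0,-0.05]]

```text
time_s: 2.68
tcp_pos: [0.5549, 0.0534, 0.1548]
eef_rot: [180.0, -0.0, -98.0]
contact_force: [0.0, 0.6, 0.4]
gripper_width: 0.014
gripper_force: 0.0
```

```bash
python3 -c "
from h import *
c=viewer.capture('top');cv2.imwrite('pics/t2.png',c['image'][200:340,180:460].repeat(2,0).repeat(2,1))
w=viewer.capture('wrist');cv2.imwrite('pics/w2.png',w['image'])
move(-.037,.075,.095)"
```

```text
2.775 shift cm [-2.95 -0.63  6.02] rot [-0.     0.    -0.006]
```

View pics/w2.png

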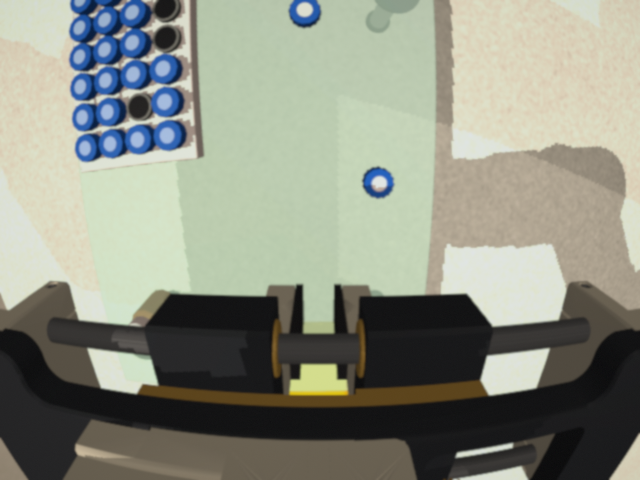

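The wrist view shows cap A at (305,11) and cap B at (378,182). The fingers are square to the stage's near edge, which runs straight up near column 437. Cap C is hidden ahead of the fingers.

```bash
cat >> h.py <<'E'
def fish(c,row,col,z):
    K=np.array(c["intrinsics"]);T=np.array(c["camera_from_world"]);R=T[:3,:3];o=-R.T@T[:3,3]
    u=np.array([(col-K[0,2])/K[0,0],(row-K[1,2])/K[1,1]]);t=np.linalg.norm(u)
    v=u/t*np.sin(t);d=R.T@np.array([v[0],-v[1],-np.cos(t)]);return o+d*(z-o[2])/d[2]
E
python3 -c "
from h import *
c=viewer.capture('wrist')
for q in((11,305),(182,378)):
    p=fish(c,*q,.1);print(p,w2st(p))
for q in((50,436),(240,430)): # near glass edge
    p=fish(c,*q,.09);print('edge',p,w2st(p))
c=viewer.capture('scene')
for d in pinpoint('cap1','scene')[:5]:
    p=at(c,*d['location'],.095);print(d['score'],p,w2st(p))
s=r.get_state();print(w2st(s['tcp_pos']))
"
```

```text
[ 0.5421275  -0.09737402  0.1       ] [-0.03604395 -0.10518221]
[0.51421615 0.00788402 0.1       ] [-0.07786805 -0.00463847]
edge [ 0.46645151 -0.06845788  0.09      ] [-0.11492322 -0.08671441]
edge [0.48216426 0.05154459 0.09      ] [-0.11550461  0.03431098]
0.6 [0.50940445 0.00480511 0.095     ] [-0.08222158 -0.00833697]
0.46 [0.57191501 0.12175614 0.095     ] [-0.03602026  0.11596327]
0.45 [ 0.54262659 -0.09403799  0.095     ] [-0.03599839 -0.10180936]
[-0.04344024  0.04554132]
```

Emit:
move_arm:
  targets:
    - [[-1,-0.65,2.5],[0,0,0]]
    - [[-2,-0.65,5],[0,0,0]]
    - [[-2,-0.65,6.1],[0,0,0]]
    - [[-2.5,-0.65,6.1],[0,0,0]]
    - [[-3.5,-0.65,6.1],[0,0,0]]

```text
time_s: 3.55
tcp_pos: [0.5671, 0.0875, 0.0949]
eef_rot: [-179.9, 0.0, -98.1]
contact_force: [0.5, -0.7, 0.5]
gripper_width: 0.0139
gripper_force: 0.0
```

```bash
python3 -c "
from h import *
s=r.get_state();print(w2st(s['tcp_pos']),s['tcp_pos'],s['contact_force'])
c=viewer.capture('scene');cv2.imwrite('pics/s3.png',cv2.resize(c['image'][130:400,240:560],None,fx=2,fy=2))"
```

```text
[-0.03614707  0.08137522] [0.56713414 0.08749986 0.09488523] [ 0.48032231 -0.69336895  0.53959673]
```

View pics/s3.png

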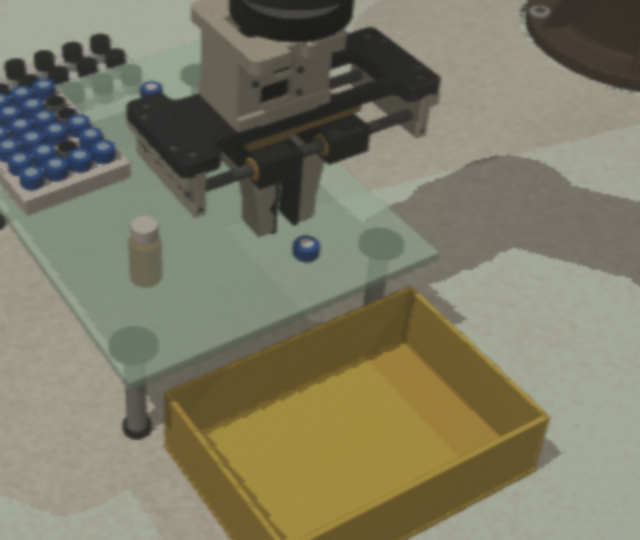

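The cap, at (306,248) in the crop, sits straight ahead of the finger gap along the push direction, so I'll push.

Emit:
move_arm:
  targets:
    - [[-1,0,0],[0,0,0]]
    - [[-2,0,0],[0,0,0]]
    - [[-3,0,0],[0,0,0]]
    - [[-4,0,0],[0,0,0]]
    - [[-5,0,0],[0,0,0]]

```text
time_s: 4.22
tcp_pos: [0.5736, 0.1376, 0.0938]
eef_rot: [180.0, -0.0, -98.0]
contact_force: [-0.3, 0.1, 0.7]
gripper_width: 0.0141
gripper_force: 0.2
```

Emit:
move_arm:
  targets:
    - [[-1,0,0],[0,0,0]]
    - [[-2,0,0],[0,0,0]]
    - [[-3,0,0],[0,0,0]]
    - [[-4,0,0],[0,0,0]]
    - [[-4,0,0],[0,0,0]]

```text
time_s: 4.85
tcp_pos: [0.5792, 0.1772, 0.0937]
eef_rot: [-180.0, 0.0, -98.0]
contact_force: [0.4, -0.4, 0.1]
gripper_width: 0.0139
gripper_force: 0.0
```

```bash
python3 -c "
from h import *
s=r.get_state();print(w2st(s['tcp_pos']),s['tcp_pos'],s['contact_force'])
c=viewer.capture('scene');cv2.imwrite('pics/s4.png',cv2.resize(c['image'][130:430,240:560],None,fx=1.8,fy=1.8))"
```

```text
[-0.03623843  0.1719061 ] [0.57922819 0.17721932 0.0937334 ] [ 0.40085434 -0.44112891  0.08732613]
```

View pics/s4.png

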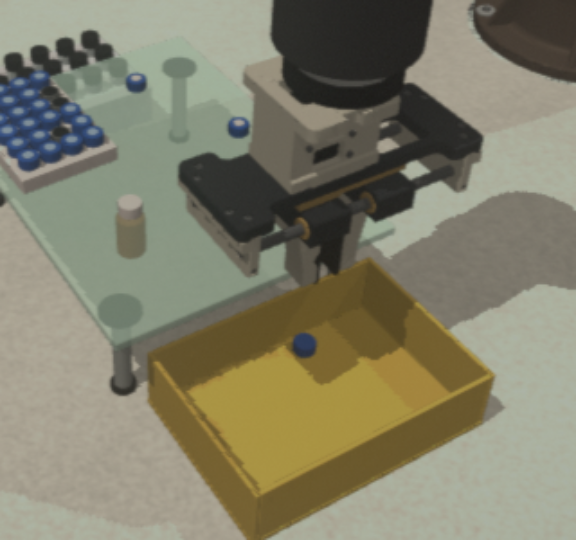

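Cap C is in the tray, at (305,345) in the crop. Next is cap B.

Emit:
move_arm:
  targets:
    - [[0.5,0,-4],[0,0,0]]
    - [[6,1.2,-5.5],[0,0,0]]
    - [[12,2.8,-5.5],[0,0,0]]
    - [[18,4.3,-5.5],[0,0,0]]
    - [[21.2,4.3,-5.5],[0,0,0]]

```text
time_s: 5.52
tcp_pos: [0.5048, -0.0299, 0.1492]
eef_rot: [-180.0, 0.0, -98.1]
contact_force: [0.6, 0.5, -0.2]
gripper_width: 0.0139
gripper_force: 0.0
```

Emit:
move_arm:
  targets:
    - [[0,0,0],[0,0,0]]
    - [[0,0,0],[0,0,0]]
    - [[0,0,3.5],[0,0,0]]
    - [[0,0,5.4],[0,0,0]]
    - [[0,0,5.4],[0,0,0]]

```text
time_s: 6.15
tcp_pos: [0.5061, -0.0269, 0.0935]
eef_rot: [179.8, -0.1, -98.0]
contact_force: [1.1, 0.1, 0.8]
gripper_width: 0.0138
gripper_force: 0.0
```

```bash
python3 -c "
from h import *
s=r.get_state();print(w2st(s['tcp_pos']),s['tcp_pos'],s['eef_rot'],s['contact_force'])
c=viewer.capture('scene');cv2.imwrite('pics/s5.png',cv2.resize(c['image'][130:430,240:560],None,fx=1.8,fy=1.8))
for d in pinpoint('cap1','scene')[:5]:
    p=at(c,*d['location'],.095);print(d['score'],d['location'],w2st(p))
"
```

```text
[-0.08123433 -0.04015286] [ 0.50610061 -0.02685417  0.09347364] [ 1.79829919e+02 -7.63959810e-02 -9.79901510e+01] [1.1289836  0.13473533 0.76602851]
0.63 [320.3, 406.7] [0.01772617 0.22570464]
0.6 [199.7, 372.9] [-0.07884111 -0.00104953]
0.54 [265.6, 314.2] [0.06803279 0.08534338]
0.52 [176.8, 314.6] [-0.031617   -0.09938614]
```

View pics/s5.png

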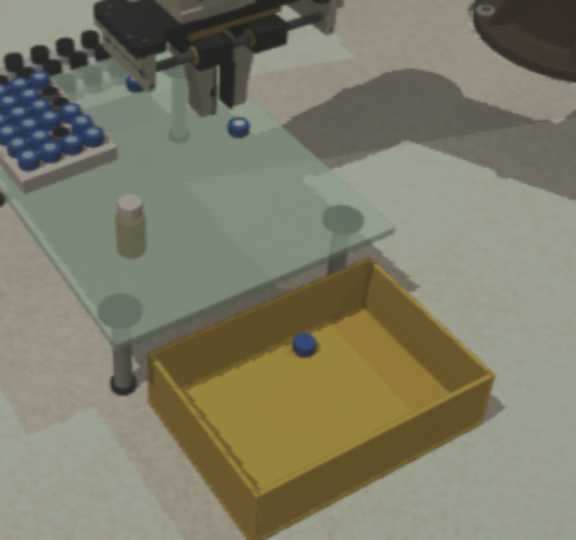

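Cap B, at (238,126) in the crop, is ahead of the gap. I'll sweep it.

Emit:
move_arm:
  targets:
    - [[-1,-0.2,0],[0,0,0]]
    - [[-2,-0.2,0],[0,0,0]]
    - [[-3,-0.2,0],[0,0,0]]
    - [[-4.2,-0.2,0],[0,0,0]]
    - [[-5.4,-0.2,0],[0,0,0]]

```text
time_s: 6.88
tcp_pos: [0.5165, 0.0267, 0.0949]
eef_rot: [-180.0, 0.0, -98.0]
contact_force: [-0.0, -0.9, 0.6]
gripper_width: 0.0139
gripper_force: 0.2
```

Emit:
move_arm:
  targets:
    - [[-1.2,0,0],[0,0,0]]
    - [[-2.4,0,0],[0,0,0]]
    - [[-3.6,0,0],[0,0,0]]
    - [[-4.8,0,0],[0,0,0]]
    - [[-6,0,0],[0,0,0]]

```text
time_s: 7.5
tcp_pos: [0.5249, 0.086, 0.0948]
eef_rot: [180.0, 0.0, -98.0]
contact_force: [-0.1, 0.1, 0.5]
gripper_width: 0.0143
gripper_force: 0.2
```

```bash
python3 -c "
from h import *
s=r.get_state();print(w2st(s['tcp_pos']),s['tcp_pos'],s['eef_rot'],s['contact_force'])
c=viewer.capture('scene')
for d in pinpoint('cap1','scene')[:5]:
    p=at(c,*d['location'],.095);print(d['score'],d['location'],w2st(p))
"
```

```text
[-0.07777684  0.07416189] [0.5249123  0.08595512 0.09481062] [ 1.79999794e+02  1.36059160e-04 -9.80492373e+01] [-0.08804756  0.05335255  0.54935534]
0.73 [234.9, 406.9] [-0.07513705  0.093363  ]
0.7 [322.9, 408.6] [0.0181554 0.2302438]
0.52 [174.5, 314.4] [-0.03444866 -0.10534477]
```

Emit:
move_arm:
  targets:
    - [[-1.1,0,0],[0,0,0]]
    - [[-2.2,0,0],[0,0,0]]
    - [[-3.3,0,0],[0,0,0]]
    - [[-4.4,0,0],[0,0,0]]
    - [[-5.4,0,0],[0,0,0]]

```text
time_s: 8.22
tcp_pos: [0.5325, 0.1395, 0.0948]
eef_rot: [-180.0, 0.0, -98.0]
contact_force: [0.4, 0.0, 0.3]
gripper_width: 0.0137
gripper_force: 0.0
```

Emit:
move_arm:
  targets:
    - [[-1,0,0],[0,0,0]]
    - [[-2,0,0],[0,0,0]]
    - [[-3,0,0],[0,0,0]]
    - [[-4,0,0],[0,0,0]]
    - [[-4.2,0,0],[0,0,0]]

```text
time_s: 8.85
tcp_pos: [0.5384, 0.1809, 0.0948]
eef_rot: [-180.0, 0.0, -98.0]
contact_force: [0.2, -0.8, -0.2]
gripper_width: 0.0144
gripper_force: 0.0
```

```bash
python3 -c "
from h import *
s=r.get_state();print(w2st(s['tcp_pos']),s['tcp_pos'],s['eef_rot'],s['contact_force'])
c=viewer.capture('scene')
for d in pinpoint('cap1','scene')[:5]:
    p=at(c,*d['location'],.009);print(d['score'],d['location'],w2st(p),w2st(at(c,*d['location'],.095)))
"
```

```text
[-0.07723247  0.17008535] [0.53836208 0.18093254 0.0947777 ] [-1.79996721e+02  8.36785043e-05 -9.80154600e+01] [ 0.21240638 -0.75606271 -0.23241351]
0.65 [176.0, 315.9] [-0.09404343 -0.21474017] [-0.03449454 -0.10036418]
0.57 [320.7, 408.1] [-0.03460147  0.16585492] [0.01664284 0.22705833]
0.45 [308.7, 432.9] [-0.07832221  0.16440583] [-0.02096972  0.2258117 ]
```

Cap B is in the tray too. Last is cap A.

Emit:
move_arm:
  targets:
    - [[0.5,0,-4],[0,0,0]]
    - [[6,-1.2,-5.5],[0,0,0]]
    - [[12,-2.8,-5.5],[0,0,0]]
    - [[18,-4.3,-5.5],[0,0,0]]
    - [[24,-4.3,-5.5],[0,0,0]]

```text
time_s: 9.57
tcp_pos: [0.5474, -0.0656, 0.1499]
eef_rot: [-180.0, -0.0, -98.1]
contact_force: [1.2, -0.3, 0.3]
gripper_width: 0.014
gripper_force: 0.0
```

Emit:
move_arm:
  targets:
    - [[5,0,0],[0,0,0]]
    - [[7,0,0],[0,0,0]]
    - [[7,0,0],[0,0,0]]
    - [[7,0,0],[0,0,0]]
    - [[7,0,1],[0,0,0]]

```text
time_s: 10.2
tcp_pos: [0.5383, -0.1317, 0.1401]
eef_rot: [-179.9, 0.0, -98.0]
contact_force: [-0.1, 0.4, -0.6]
gripper_width: 0.0139
gripper_force: 0.0
```

```bash
python3 -c "
from h import *
c=viewer.capture('scene')
for d in pinpoint('cap1','scene')[:5]:
    print(d['score'],d['location'],w2st(at(c,*d['location'],.095)))
c=viewer.capture('top')
for d in pinpoint('cap1','top')[:5]:
    print(d['score'],d['location'],w2st(at(c,*d['location'],.095)))
s=r.get_state();print(w2st(s['tcp_pos']),s['tcp_pos'],s['eef_rot'],s['contact_force'])
"
```

```text
0.66 [176.8, 314.0] [-0.03078785 -0.09986162]
0.57 [311.6, 434.2] [-0.01942105  0.23048179]
0.49 [323.4, 411.6] [0.01551597 0.23265699]
[-0.03616502 -0.14024722] [ 0.53728811 -0.13210369  0.13932406] [ 1.79944095e+02 -1.48723046e-02 -9.79843583e+01] [-0.50987778 -0.41125616 -0.12584428]
```

Shift +3 mm in stage x (tool y −0.3), descend, then sweep.

Emit:
move_arm:
  targets:
    - [[0,-0.3,2.5],[0,0,0]]
    - [[0,-0.3,4.5],[0,0,0]]
    - [[-0.5,-0.3,4.5],[0,0,0]]
    - [[-1.5,-0.3,4.5],[0,0,0]]
    - [[-2.5,-0.3,4.5],[0,0,0]]

```text
time_s: 11.02
tcp_pos: [0.5447, -0.1075, 0.0959]
eef_rot: [-179.9, 0.0, -98.0]
contact_force: [-0.9, -0.7, 0.3]
gripper_width: 0.0143
gripper_force: 0.0
```

Emit:
move_arm:
  targets:
    - [[-1.2,0,0],[0,0,0]]
    - [[-2.4,0,0],[0,0,0]]
    - [[-3.6,0,0],[0,0,0]]
    - [[-4.8,0,0],[0,0,0]]
    - [[-6,0,0],[0,0,0]]

```text
time_s: 11.65
tcp_pos: [0.5524, -0.0482, 0.0948]
eef_rot: [180.0, -0.0, -98.0]
contact_force: [-0.8, -0.4, 0.6]
gripper_width: 0.0136
gripper_force: 0.3
```

```bash
python3 -c "
from h import *
c=viewer.capture('scene')
for d in pinpoint('cap1','scene')[:5]:
    print(d['score'],d['location'],w2st(at(c,*d['location'],.095)))
s=r.get_state();print(w2st(s['tcp_pos']),s['tcp_pos'],s['eef_rot'],s['contact_force'])
"
```

```text
0.58 [317.4, 411.2] [0.01033419 0.22451619]
0.57 [197.5, 333.5] [-0.02997619 -0.03555245]
0.44 [311.4, 433.5] [-0.01888425  0.22979594]
[-0.03237053 -0.05469644] [ 0.55256238 -0.04784201  0.09480697] [-1.79992938e+02  6.25203071e-03 -9.79883429e+01] [-0.41217384  0.07902053 -0.03437057]
```

Emit:
move_arm:
  targets:
    - [[-1.2,0,0],[0,0,0]]
    - [[-2.4,0,0],[0,0,0]]
    - [[-3.6,0,0],[0,0,0]]
    - [[-4.8,0,0],[0,0,0]]
    - [[-6,0,0],[0,0,0]]

```text
time_s: 12.38
tcp_pos: [0.5608, 0.0113, 0.0948]
eef_rot: [-180.0, 0.0, -98.0]
contact_force: [-0.2, 0.7, -0.1]
gripper_width: 0.0142
gripper_force: 0.1
```

Emit:
move_arm:
  targets:
    - [[-1.2,0,0],[0,0,0]]
    - [[-2.4,0,0],[0,0,0]]
    - [[-3.6,0,0],[0,0,0]]
    - [[-4.8,0,0],[0,0,0]]
    - [[-6,0,0],[0,0,0]]

```text
time_s: 13.0
tcp_pos: [0.5692, 0.0706, 0.0948]
eef_rot: [180.0, -0.0, -98.0]
contact_force: [0.6, -1.1, 0.3]
gripper_width: 0.0143
gripper_force: 0.1
```

```bash
python3 -c "
from h import *
c=viewer.capture('scene')
for d in pinpoint('cap1','scene')[:5]:
    print(d['score'],d['location'],w2st(at(c,*d['location'],.095)))
s=r.get_state();print(w2st(s['tcp_pos']),s['tcp_pos'],s['eef_rot'],s['contact_force'])
"
```

```text
0.58 [242.0, 375.4] [-0.02843603  0.0845341 ]
0.5 [313.5, 435.6] [-0.01899051  0.23384268]
0.42 [320.3, 407.5] [0.01689531 0.22617637]
0.24 [268.2, 313.1] [0.07168935 0.08910474]
[-0.03165423  0.06534673] [0.56942882 0.07101252 0.09484997] [-1.79982633e+02  9.05961609e-03 -9.79870413e+01] [-0.32009557 -0.35372041  0.8171773 ]
```

Emit:
move_arm:
  targets:
    - [[-1.1,0,0],[0,0,0]]
    - [[-2.2,0,0],[0,0,0]]
    - [[-3.3,0,0],[0,0,0]]
    - [[-4.4,0,0],[0,0,0]]
    - [[-5.5,0,0],[0,0,0]]

```text
time_s: 13.72
tcp_pos: [0.5769, 0.1251, 0.0948]
eef_rot: [180.0, 0.0, -98.0]
contact_force: [0.2, -0.2, -0.7]
gripper_width: 0.0139
gripper_force: 0.1
```

Emit:
move_arm:
  targets:
    - [[-1,0,0],[0,0,0]]
    - [[-2,0,0],[0,0,0]]
    - [[-3,0,0],[0,0,0]]
    - [[-4,0,0],[0,0,0]]
    - [[-5,0,0],[0,0,0]]

```text
time_s: 14.35
tcp_pos: [0.5839, 0.1744, 0.0948]
eef_rot: [-180.0, 0.0, -98.0]
contact_force: [-0.6, -0.6, -0.8]
gripper_width: 0.0139
gripper_force: 0.0
```

Emit:
move_arm:
  targets:
    - [[0,0,0],[0,0,0]]
    - [[0,0,-3],[0,0,0]]
    - [[0,0,-8],[0,0,0]]
    - [[0,0,-12],[0,0,0]]
    - [[0,0,-12],[0,0,0]]

```text
time_s: 14.98
tcp_pos: [0.5855, 0.1743, 0.2189]
eef_rot: [-179.7, 0.2, -98.0]
contact_force: [-0.5, 0.1, -0.3]
gripper_width: 0.0143
gripper_force: 0.0
```

```bash
python3 -c "
from h import *
c=viewer.capture('scene');cv2.imwrite('pics/s6.png',cv2.resize(c['image'][130:430,200:560],None,fx=1.8,fy=1.8))
for n in('waste_tray','well_plate','vial'):
    d=pinpoint(n,'scene');print(n,d and d[0]['location'])
s=r.get_state();print(s['time_s'],s['tcp_pos'],s['qd'])
"
```

```text
waste_tray [361.3, 413.9]
well_plate [205.4, 258.4]
vial [265.0, 316.8]
15.175 [0.58307954 0.17334176 0.21367405] [ 0.00604524  0.51036954 -0.09677679  0.1019155  -0.09402531 -0.04322014]
```

View pics/s6.png

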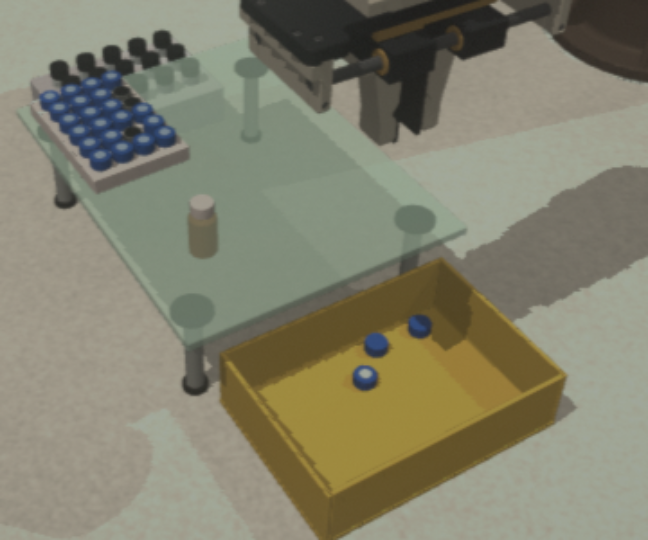

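All three caps lie in the tray, at (365,377), (376,345) and (419,326) in the crop. Plate, vial, block and tray have not moved, so I'm handing in.

```bash
python3 -c "
from plant import r
print(r.close_job())"
```

```text
the job is handed in; nothing more can be done
None
```

I pushed all three loose caps off the glass into the yellow waste tray in about 15 s; the plate, vial, block and tray look unmoved in the last picture, and the job is handed in.

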